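Set out the sample queue on the changer's loading deck

TASK

Set out the next measuring run on the navy loading deck: stand the amber vial with the white cap on the ring midway between the white lift post and the aluminium depth gauge, the blue shuttle with the purple cap centrally on top of the lift post, the green-capped vial on the ring directly behind the lift post (the side away from the robot), and the red-lidded jar on the ring directly in front of the depth gauge (the robot's side). Each must stand upright inside its ring and be let go; never tip any of them over on the way. Leave the black-capped vial, the tube rack and the bottle where they are.

Things in the scene. Friction and masses are not known exactly. Their poses are not given: they have to be found in the camera images.
- deck: Loading deck: fixed navy board, 210 (x) x 240 (y) x 12 mm, low steel handles at its y ends (to 145 mm). On its flat top nine flat painted blue rings, 52 mm outside: centres at x = -70, 0, 70 and y = -75, 0, 75 mm. Origin: centre of its underside, at bench level. x points away from the robot (within 0.35 rad of world x): +x is 'behind', -x 'in front'; z up.
- lift: Lift post: fixed off-white round post with navy foot and blue band, 45 mm in diameter, 30 mm high, flat top, on an end ring of the deck's middle row (deck x = 0, y = +75 or -75 mm). Origin: centre of its underside, on the deck's top face (12 mm above the bench); axes parallel to the deck's.
- gauge: Depth gauge: fixed aluminium block, 36 x 36 x 40 mm high, with a thin steel rod on top ending in a yellow knob 74 mm above its underside. On the other end ring of the deck's middle row, opposite the lift post. Origin: centre of its underside, on the deck's top face; axes parallel to the deck's.
- shuttle_mid (a point): Sample shuttle: an upright round blue holder, 32 mm in diameter and 46 mm high, with a thin glass tube (10 mm) rising from it to a purple cap (18 mm in diameter); 70 mm high in all. Loose, about 70 g. The point is on its axis, 35 mm above its underside, within the blue part. Stands on the bench to one side of the deck.
- amber_mid (a point): Reference vial: a 60 mm high upright vial of brown amber glass, body 30 mm in diameter up to 44 mm, then a white cap 28 mm in diameter up to the top. Loose, about 50 g. The point is on its axis, half-way up (30 mm above its underside). Stands on the bench to one side of the deck.
- green_mid (a point): Sample vial: a 60 mm high upright vial of pale clear glass, body 30 mm in diameter up to 44 mm, then a green cap 28 mm in diameter up to the top. Loose, about 50 g. The point is on its axis, half-way up (30 mm above its underside). Stands on the bench to one side of the deck.
- jar_mid (a point): Blank jar: a squat upright white jar with a red lid, 44 mm high, 40 mm in diameter up to 30 mm, the lid above it 42 mm in diameter. Loose, about 80 g. The point is on its axis, half-way up (22 mm above its underside). Stands on the bench to one side of the deck.
- spare_mid (a point): Bystander, not to be moved, a spare: a 60 mm high upright vial of pale clear glass, body 30 mm in diameter up to 44 mm, then a black cap 28 mm in diameter up to the top. Loose, about 50 g. The point is on its axis, half-way up (30 mm above its underside). Stands on the bench to one side of the deck.
- rack: Bystander: a white tube rack, 50 (x) x 160 (y) x 40 mm high, with five thin tubes whose purple caps reach 80 mm. Loose, 0.8 kg, on the bench beyond the deck. Origin: centre of its underside.
- bottle: Bystander: a white plastic bottle with a blue cap, 60 mm in diameter, 120 mm high. Loose, 0.35 kg, on the bench at the far left. Origin: centre of its underside.
Things that resemble listed ones, but are neither listed nor needed, are in the scene too. Several things look just like the part that bears shuttle_mid: the one meant starts farthest to the robot's right.

How it is judged:
By the outcome, as a careful person would: the job done as asked, in the order asked, and still so for the second after the job is handed in, with the robot touching nothing.
It also fails if it takes over 120 s, if anything falls off the work surface, if the arm or the gripper's body presses on something with over 40 N, if the wrist force passes 120 N, or if a joint passes its speed limit or range.

ROBOT

A 6-joint arm with a two-finger parallel gripper is mounted at the origin on the work surface. World frame = base frame: x ahead of the robot, y to its left, z up, the work surface at z = 0. Lengths are in m, angles in rad, forces in N, time in s.
With the tool pointing down it reaches from about 0.35 to 0.775 m from the base axis. Payload 5.5 kg.
Tool frame: the origin (TCP) lies midway between the tips of the shut fingers; the grasp point (between the pads) lies 19 mm behind it; z points along the fingers, y is the line along which they close (so a half turn about z gives the same grasp; the last joint's range is limited). The gripper opens to 85 mm and grips with 20 to 120 N. Pads are 22 mm wide; open, the fingers measure 114 mm over their backs; the gripper's body (76 mm by 85 mm) begins 54 mm behind the grasp point. The pads swing forward as they close: fully open they stand 13 mm farther back than shut.
Start: joints at [-1.344, 0.313, 0.046, 1.304, 0, 1.431], TCP at [0.206, -0.537, 0.231] pointing down, gripper open.
Joint ranges: [-2.76, 2.76], [-0.86, 1.69], [-1.03, 1.26], [-2.2, 2.34], [-1.47, 1.5], [-3.14, 3.14]. Speed limits (rad/s): [2.57, 2.57, 3.14, 3.14, 3.14, 3.14].

INTERFACE

Orientations are given as a unit quaternion [w, x, y, z].
In Python, from workcell import env gives the robot as it stands.
- The arm moves only by the tool move_arm, never from a script. Its argument "targets" is a list of rows, each a list of 3 entries, a list of its own where there are three numbers: the shift along the tool's x, y, z in mm, then the turn, a rotation vector about the tool's x, y, z in units of 10 degrees (1.0 is 10 degrees), then the closure, from -1 (fully open) to 1 (shut). In form: [[[dx, dy, dz], [ax, ay, az], gripper], ...]. A call has 1 to 5 rows; each row is the pose to reach, as a shift and turn from the pose commanded when the call began, along the tool's axes at that moment; what a row does not reach only later rows make up. A row lasts 1/8 s, in which the tool goes at most 62.5 mm and 10.7 degrees, less where a joint would pass 70% of its speed; a pose out of reach is approached as far as the arm can. A call with a gripper value outside its range is refused whole. The fingers move at their own pace and stop on an object; "squeeze" is the grip in N (left out, the last holds). Time passes only in rows, so rows that repeat a pose let the fingers close. It gives the time, the measured TCP pose, the force, the opening and the grip force at its end, in the units of the state.
- env.get_state(): the state, without advancing time (a new reading comes with each control period).
- env.read_camera(name): name is "scene" or "top"; returns a dict with "pixels" (420x560x3 uint8, red, green, blue), "fovy" (degrees; the focal length in pixels is half the picture's height over the tangent of half this angle, whatever the lens; pixels are square), "cx", "cy" (the principal point, pixels), "extrinsics" (4x4, takes a point from world to camera coordinates). Camera axes: x right, y up, looking along -z (the intrinsics and any distortion apply to the point x, -y, -z); pixel columns grow to the right and rows downward; lengths in m; the calibration is good to about 2 mm. A picture is of the moment at which its call begins. There is no depth.
- env.hand_in(): hands the job in; it is judged then, once.
Trained networks look in a picture, given as the dict that the camera call returned (one of the last four; its "shot" number tells which), for a name from the list of things; names that differ only in an ending like _2 or _b are one class to them, and where a whole thing is asked for, a point or a joint stands for the part that bears it (a point fixed in the world has none). Each returns a list of dicts, best first, with "confidence" (0 to 1); they miss things now and then, are a little off and sometimes report something else, mostly with a low value. They report only what shows in the picture. A call takes as long as a camera call. They do not tell look-alikes from the thing itself.
- env.spot_in(thing, picture): "centre" ([x, y, z] in m, in world coordinates, good to about 4 mm: the middle of the surface that is visible of it).
- env.regions_of(thing, picture): "mask" (420x560 bool, what is visible of it).
- env.landmark_of(thing, picture): "centre" ([x, y, z] in m, in world coordinates, good to about 4 mm: a listed point, or the origin of a listed thing).
The state is a dict: "clock": time; "joint_pos": joint angles; "qvel": joint speeds; "tau": joint torques, N m; "tcp_pos": TCP position; "orientation": TCP orientation; "wrist_force": force on the tool from outside, world axes, zero at the start; "ft_torque": the same for the moment, N m; "finger_gap": finger opening in m; "grip_force": force on a finger pad.
Only numpy, scipy, OpenCV 4.12 (cv2) and the standard library are available. Lean on these libraries where they do the work, as an engineer would, in place of code of your own. Each camera call takes 0.05 s, during which the arm holds its last target. There are 200 camera calls.

## Working session

There is one attempt and no reset: what is moved stays moved. The work goes in short steps, Python scripts to look and compute and a tool call to move; the robot and the scene stay as the last step left them, time stands still between calls to the robot, and variables do not carry over. Pictures are saved under pics/ and viewed, at most 14 in all, crops included, and the job is handed in when it is done.

Besides the shell and the picture viewer there is one more tool, called after ">>>" by a JSON object that holds its "name" and its "arguments", one argument or row to a line. move_arm: Moves the arm, as the interface text tells. Its arguments: {"type":"object","properties":{"targets":{"type":"array","items":{"type":"array"}},"squeeze":{"type":"number"}},"required":["targets"]}

```bash
mkdir -p pics; ls; cat > h.py <<'E'
import numpy as np, cv2
from workcell import env
def save(p,n): cv2.imwrite('pics/'+n+'.png',cv2.cvtColor(p['pixels'],cv2.COLOR_RGB2BGR))
def proj(p,X):
    X=np.atleast_2d(X); E=np.array(p['extrinsics']); c=X@E[:3,:3].T+E[:3,3]
    f=210/np.tan(np.radians(p['fovy'])/2)
    return np.c_[p['cx']+f*c[:,0]/-c[:,2], p['cy']+f*-c[:,1]/-c[:,2]]
E
python3 - <<'E'
from h import *
P={}
for c in ('top','scene'):
    p=P[c]=env.read_camera(c); save(p,c+'0'); print(c,[k for k in p],p['fovy'],p['cx'],p['cy'],{k:v for k,v in p.items() if k not in('pixels',)}.get('distortion'))
for c in P:
    for n in 'deck lift gauge shuttle_mid amber_mid green_mid jar_mid spare_mid rack bottle'.split():
        for d in env.landmark_of(n,P[c]): print(c,n,np.round(d['centre'],4),round(d['confidence'],2),proj(P[c],d['centre']).round(0))
print(env.get_state())
E
```

```text
pics
top ['pixels', 'fovy', 'cx', 'cy', 'extrinsics', 'shot'] 53.67835290270854 272.5082504161294 212.77391913549388 None
scene ['pixels', 'fovy', 'cx', 'cy', 'extrinsics', 'shot'] 51.06221888797132 278.44064474262126 213.47502898217795 None
top deck [ 0.5537  0.0348 -0.0032] 0.89 [[271. 239.]]
top lift [ 0.5475 -0.0405  0.0093] 0.81 [[299. 242.]]
top lift [ 0.4945 -0.406   0.0303] 0.23 [[440. 265.]]
top gauge [0.5482 0.1108 0.0159] 0.68 [[242. 240.]]
top shuttle_mid [ 0.6592 -0.2378  0.0316] 0.75 [[374. 201.]]
top shuttle_mid [ 0.5676 -0.3157  0.0371] 0.7 [[405. 236.]]
top shuttle_mid [ 0.5797 -0.243   0.035 ] 0.61 [[377. 231.]]
top shuttle_mid [ 0.6095 -0.1868  0.0369] 0.48 [[356. 219.]]
top shuttle_mid [ 0.5471 -0.0389  0.0113] 0.22 [[298. 242.]]
top amber_mid [0.5784 0.321  0.0289] 0.57 [[163. 226.]]
top green_mid [ 0.4911 -0.4028  0.0297] 0.62 [[439. 266.]]
top jar_mid [ 0.3958 -0.2732  0.0234] 0.64 [[388. 302.]]
top spare_mid [0.4161 0.2719 0.0268] 0.54 [[179. 289.]]
top rack [ 0.7914  0.0799 -0.0011] 0.97 [[257. 154.]]
top bottle [0.6336 0.4595 0.0024] 0.8 [[117. 206.]]
scene 
[... 831 characters left out ...]
'clock': 1.1, 'joint_pos': array([-1.34359262e+00,  3.13195182e-01,  4.61022088e-02,  1.30358890e+00,
       -3.40925983e-05,  1.43122958e+00]), 'qvel': array([-0.00149787,  0.00091003, -0.00180482, -0.00029997, -0.000477  ,
        0.00088611]), 'tau': array([ 6.77564349e-04, -4.80483842e+01,  2.98815250e+01,  4.95124204e-04,
       -1.82926278e-04,  3.79707359e-06]), 'tcp_pos': array([ 0.20620598, -0.53680177,  0.23132683]), 'orientation': array([ 5.79180235e-05,  9.83232000e-01,  1.82359071e-01, -1.45231718e-05]), 'wrist_force': array([-0.22859473, -0.54910386, -0.58115485]), 'ft_torque': array([ 0.01785857,  0.02535995, -0.02025526]), 'grip_force': 0.0, 'finger_gap': 0.08544293672855144}
```

View pics/top0.png

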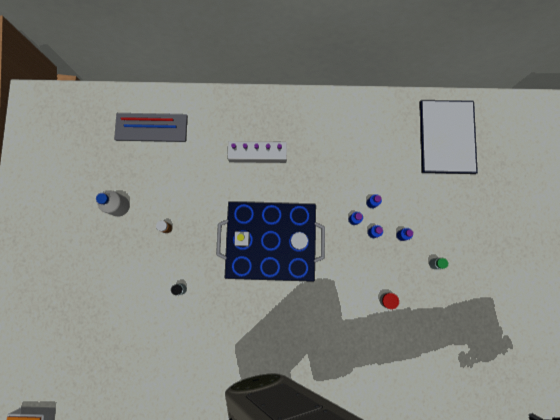

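View pics/scene0.png

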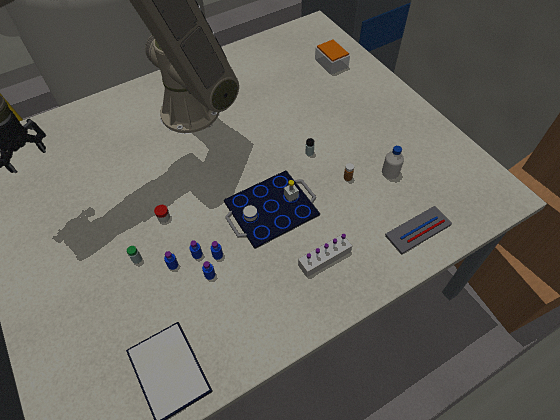

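Both views agree. The cluster of four shuttles is right of the deck, and the rightmost one is at top-view pixel (405,236). Amber is at (163,226), green at (440,265), jar at (390,301), and the lift is on the right (300,241). Next I'll refine the positions with silhouettes and ring centres.

```bash
cat >> h.py <<'E'
from scipy.optimize import least_squares
SH={'shuttle_mid':[(0,.016),(.046,.016),(.046,.009),(.07,.009)],'amber_mid':[(0,.015),(.044,.015),(.06,.014)],'jar_mid':[(0,.02),(.03,.02),(.03,.021),(.044,.021)],
'lift':[(0,.0225),(.03,.0225)]}
SH['green_mid']=SH['spare_mid']=SH['amber_mid']
A=np.linspace(0,2*np.pi,40)
def sil(p,n,xy,z0):
    s=SH[n]; m=np.zeros((1680,2240),np.uint8)
    for a,b in zip(s,s[1:]):
        pts=[[xy[0]+r*np.cos(t),xy[1]+r*np.sin(t),z0+z] for z,r in (a,b) for t in A]
        h=cv2.convexHull((proj(p,pts)*4+1.5).astype(np.float32)); cv2.fillPoly(m,[np.round(h).astype(int)],1)
    ys,xs=np.nonzero(m); return np.array([xs.mean(),ys.mean()])/4-.375, m.sum()/16
def locate(n,xy,z0=0,cams=None):
    """silhouette centroid fit; returns per-camera xy"""
    out={}
    for c,p in cams.items():
        best=None
        for d in env.regions_of(n,p):
            ys,xs=np.nonzero(d['mask']); 
            if len(xs)==0: continue
            ce=np.array([xs.mean(),ys.mean()]); s,ar=sil(p,n,xy,z0)
            e=np.hypot(*(ce-s))
            if best is None or e<best[0]: best=(e,ce,len(xs),ar,d['confidence'])
        if best is None or best[0]>12: out[c]=None; continue
        q=np.array(xy,float)
        for _ in range(4):
            s,_a=sil(p,n,q,z0); J=np.c_[[(sil(p,n,q+np.eye(2)[i]*.02,z0)[0]-s)/.02 for i in (0,1)]].T
            q=q+np.linalg.solve(J,best[1]-s)
        out[c]=(q.round(4),best[2],round(best[3]))
    return out
def ringfit(p,x0):
    """deck pose from bright blue pixels: fit to rings"""
    im=p['pixels'].astype(int); m=((im[...,2]>110)&(im[...,2]-im[...,0]>60)&(im[...,2]-im[...,1]>50)).astype(np.uint8)
    dt=lambda q:None
    R=[(x,y) for x in(-.07,0,.07) for y in(-.075,0,.075) if not(x==0 and y!=0)]
    B=cv2.GaussianBlur(m.astype(np.float32),(0,0),1.2)
    def f(v,full=False):
        c,s=np.cos(v[2]),np.sin(v[2]); P=[]
        for x,y in R:
            for t in A: 
                a,b=x+.0235*np.cos(t),y+.0235*np.sin(t); P.append([v[0]+c*a-s*b,v[1]+s*a+c*b,.012])
        u=proj(p,P).astype(np.float32)
        return 1-cv2.remap(B,u[:,:1],u[:,1:],cv2.INTER_LINEAR).ravel()
    best=min((least_squares(f,[x0[0]+dx,x0[1]+dy,th],x_scale=[.002,.002,.02],diff_step=1e-3) for dx in(-.004,.004) for dy in(-.004,.004) for th in(-.04,0,.04)),key=lambda r:r.cost)
    return best.x.round(4),round(best.cost,1),int(m.sum())
E
python3 - <<'E'
from h import *
C={c:env.read_camera(c) for c in('top','scene')}
for c,p in C.items(): print('deck',c,ringfit(p,(.549,.0345)))
for n,xy,z in [('lift',(.548,-.041),.012),('shuttle_mid',(.570,-.315),0),('amber_mid',(.578,.319),0),('green_mid',(.4936,-.401),0),('jar_mid',(.3994,-.2736),0),('spare_mid',(.4165,.27),0)]:
    print(n,locate(n,xy,z,C))
E
```

```text
deck top (array([ 0.5494,  0.0364, -0.0107]), np.float32(27.8), 1288)
deck scene (array([ 0.5465,  0.0353, -0.0065]), np.float32(61.3), 564)
lift {'top': (array([ 0.5495, -0.0386]), 254, 255), 'scene': (array([ 0.5472, -0.0399]), 213, 219)}
shuttle_mid {'top': (array([ 0.5735, -0.3171]), 166, 189), 'scene': (array([ 0.5706, -0.3179]), 199, 195)}
amber_mid {'top': (array([0.5795, 0.3188]), 129, 172), 'scene': (array([0.5754, 0.3167]), 124, 161)}
green_mid {'top': (array([ 0.4998, -0.4017]), 148, 207), 'scene': (array([ 0.4961, -0.4024]), 178, 193)}
jar_mid {'top': (array([ 0.4016, -0.2733]), 290, 284), 'scene': (array([ 0.3978, -0.2752]), 208, 229)}
spare_mid {'top': (array([0.4171, 0.2708]), 169, 167), 'scene': (array([0.4137, 0.2702]), 121, 149)}
```

>>> {"name": "move_arm", "arguments": {
  "targets": [
    [[274, -116, 0], [0, 0, -5.3], -1],
    [[274, -116, 0], [0, 0, -5.3], -1],
    [[274, -116, 0], [0, 0, -5.3], -1],
    [[274, -116, 0], [0, 0, -5.3], -1],
    [[274, -116, 0], [0, 0, -5.3], -1]
  ]
}}

```text
clock: 2.42
tcp_pos: [0.4219, -0.3283, 0.2316]
orientation: [0.0, 0.796, 0.605, 0.0]
wrist_force: [0.0, 0.1, -0.6]
finger_gap: 0.0853
grip_force: 0.0
```

>>> {"name": "move_arm", "arguments": {
  "targets": [
    [[286, -19, 0], [0, 0, -5.3], -1],
    [[286, -19, 0], [0, 0, -5.3], -1],
    [[286, -19, 0], [0, 0, -5.3], -1],
    [[286, -19, 0], [0, 0, -5.3], -1],
    [[286, -19, 0], [0, 0, -5.3], -1]
  ]
}}

```text
clock: 3.05
tcp_pos: [0.481, -0.0473, 0.2316]
orientation: [0.0, 0.442, 0.897, 0.0]
wrist_force: [0.2, 0.1, -0.1]
finger_gap: 0.0854
grip_force: 0.0
```

>>> {"name": "move_arm", "arguments": {
  "targets": [
    [[175, 232, 0], [0, 0, -5.25], -1],
    [[175, 232, 0], [0, 0, -5.25], -1],
    [[175, 232, 0], [0, 0, -5.25], -1],
    [[175, 232, 0], [0, 0, -5.25], -1],
    [[175, 232, 0], [0, 0, -5.25], -1]
  ]
}}

```text
clock: 3.68
tcp_pos: [0.561, 0.2322, 0.2311]
orientation: [0.0, 0.0, 1.0, 0.0]
wrist_force: [0.9, 0.0, -0.7]
finger_gap: 0.0851
grip_force: 0.0
```

```bash
cat >> h.py <<'E'
from scipy.spatial.transform import Rotation as Ro
def go(*tg,yaw=np.pi-.009):
    """tool-frame shifts (mm) from present pose to world points, plus turn in 10 deg"""
    s=env.get_state(); R=Ro.from_quat(s['orientation'],scalar_first=True)
    G=Ro.from_euler('z',yaw)*Ro.from_euler('x',np.pi)
    print('t',round(s['clock'],2),'tcp',s['tcp_pos'].round(4),'gap',round(s['finger_gap'],4),'grip',round(s['grip_force'],1),'F',s['wrist_force'].round(1))
    print('turn',(np.degrees((R.inv()*G).as_rotvec())/10).round(2))
    for t in tg: print(t,(R.inv().apply(np.array(t)-s['tcp_pos'])*1000).round(1))
E
python3 -c "
from h import *
go((.5775,.3178,.15),(.5775,.3178,.01)); print(env.get_state()['joint_pos'].round(2))"
```

```text
t 3.67 tcp [0.561  0.2322 0.2311] gap 0.0851 grip 0.0 F [ 0.9  0.  -0.7]
turn [0.   0.   0.05]
(0.5775, 0.3178, 0.15) [-16.4  85.6  81.1]
(0.5775, 0.3178, 0.01) [-16.3  85.5 221.1]
[0.26 0.38 0.14 1.33 0.   0.26]
```

>>> {"name": "move_arm", "arguments": {
  "targets": [
    [[-8, 43, 20], [0, 0, 0], -1],
    [[-16, 86, 40], [0, 0, 0], -1],
    [[-16, 86, 90], [0, 0, 0], -1],
    [[-16, 86, 140], [0, 0, 0], -0.6],
    [[-16, 86, 180], [0, 0, 0], -0.4]
  ]
}}

```text
clock: 4.3
tcp_pos: [0.5766, 0.3152, 0.0489]
orientation: [-0.001, 0.004, 1.0, -0.0]
wrist_force: [0.2, 0.2, -0.3]
finger_gap: 0.0598
grip_force: 0.0
```

>>> {"name": "move_arm", "arguments": {
  "targets": [
    [[0, 0, 20], [0, 0, 0], -0.4],
    [[0, 0, 41], [0, 0, 0], -0.4],
    [[0, 0, 41], [0, 0, 0], -0.4],
    [[0, 0, 41], [0, 0, 0], 0],
    [[0, 0, 41], [0, 0, 0], 1]
  ],
  "squeeze": 25
}}

```text
clock: 4.92
tcp_pos: [0.5786, 0.3156, 0.0118]
orientation: [0.001, 0.004, 1.0, 0.0]
wrist_force: [0.7, 0.2, 0.5]
finger_gap: 0.0295
grip_force: 24.7
```

>>> {"name": "move_arm", "arguments": {
  "targets": [
    [[0, 0, 0], [0, 0, 0], 1],
    [[0, 0, 0], [0, 0, 0], 1],
    [[0, 0, 0], [0, 0, 0], 1],
    [[0, 0, -5], [0, 0, 0], 1],
    [[0, 0, -20], [0, 0, 0], 1]
  ]
}}

```text
clock: 5.55
tcp_pos: [0.5763, 0.3147, 0.0296]
orientation: [-0.001, 0.004, 1.0, -0.001]
wrist_force: [-0.4, -0.0, 0.2]
finger_gap: 0.0295
grip_force: 24.7
```

```bash
python3 -c "
from h import *
p=env.read_camera('scene'); im=p['pixels'][120:230,290:430]; cv2.imwrite('pics/g1.png',cv2.cvtColor(cv2.resize(im,None,fx=4,fy=4),4))
go((.5775,.3178,.10),(.548,.0358,.10),(.548,.0358,.022))"
```

```text
t 5.6 tcp [0.578  0.3154 0.0327] gap 0.0291 grip 24.7 F [-0.2 -0.1  1.8]
turn [0.   0.01 0.  ]
(0.5775, 0.3178, 0.1) [  0.5   2.4 -67.3]
(0.548, 0.0358, 0.1) [  27.6 -279.8  -67.5]
(0.548, 0.0358, 0.022) [  27.7 -279.9   10.5]
```

View pics/g1.png

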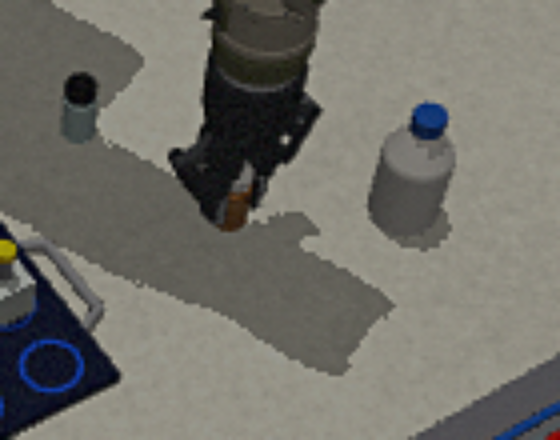

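The vial is held upright between the fingers, at crop pixel (232,205). Next I carry it high over the gauge.

>>> {"name": "move_arm", "arguments": {
  "targets": [
    [[0, 0, -30], [0, 0, 0], 1],
    [[0, 0, -75], [0, 0, 0], 1],
    [[0, 0, -118], [0, 0, 0], 1],
    [[2, -20, -118], [0, 0, 0], 1],
    [[6, -60, -118], [0, 0, 0], 1]
  ]
}}

```text
clock: 6.22
tcp_pos: [0.571, 0.2553, 0.1485]
orientation: [0.001, 0.003, 1.0, 0.0]
wrist_force: [0.1, -0.6, -0.2]
finger_gap: 0.0296
grip_force: 24.8
```

>>> {"name": "move_arm", "arguments": {
  "targets": [
    [[5, -50, 0], [0, 0, 0], 1],
    [[11, -105, 0], [0, 0, 0], 1],
    [[17, -160, 0], [0, 0, 0], 1],
    [[21, -200, 0], [0, 0, 0], 1],
    [[22, -220, 0], [0, 0, 0], 1]
  ]
}}

```text
clock: 6.85
tcp_pos: [0.546, 0.0332, 0.1477]
orientation: [-0.001, 0.006, 1.0, -0.0]
wrist_force: [-0.9, 0.0, -1.1]
finger_gap: 0.0292
grip_force: 24.9
```

>>> {"name": "move_arm", "arguments": {
  "targets": [
    [[0, 0, 0], [0, 0, 0], 1],
    [[0, 0, 20], [0, 0, 0], 1],
    [[0, 0, 50], [0, 0, 0], 1],
    [[0, 0, 80], [0, 0, 0], 1],
    [[0, 0, 80], [0, 0, 0], 1]
  ]
}}

```text
clock: 7.48
tcp_pos: [0.5448, 0.0369, 0.0658]
orientation: [-0.003, 0.003, 1.0, 0.0]
wrist_force: [0.7, -0.1, 0.2]
finger_gap: 0.0294
grip_force: 24.9
```

```bash
python3 -c "
from h import *
C={c:env.read_camera(c) for c in('top','scene')}
go((.548,.0358,.0245))
print(locate('amber_mid',(.548,.036),env.get_state()['tcp_pos'][2]-.0118,C))"
```

```text
t 7.58 tcp [0.5473 0.0364 0.0686] gap 0.0291 grip 24.9 F [ 0.5  0.4 -0. ]
turn [ 0.   -0.    0.01]
(0.548, 0.0358, 0.0245) [-0.7 -0.6 44.1]
{'top': None, 'scene': (array([0.5469, 0.0385]), 108, 178)}
```

>>> {"name": "move_arm", "arguments": {
  "targets": [
    [[0, 0, 20], [0, 0, 0], 1],
    [[0, 0, 36], [0, 0, 0], 1],
    [[0, 0, 42], [0, 0, 0], 1],
    [[0, 0, 43], [0, 0, 0], 1],
    [[0, 0, 43], [0, 0, 0], 1]
  ]
}}

```text
clock: 8.3
tcp_pos: [0.5475, 0.0354, 0.0257]
orientation: [0.0, 0.004, 1.0, -0.0]
wrist_force: [0.3, 0.1, 0.0]
finger_gap: 0.0292
grip_force: 24.9
```

```bash
python3 -c "
from h import *
go((.548,.0358,.0245))"
```

```text
t 8.3 tcp [0.5475 0.0354 0.0257] gap 0.0292 grip 24.9 F [0.3 0.1 0. ]
turn [-0.  0.  0.]
(0.548, 0.0358, 0.0245) [-0.5  0.4  1.2]
```

>>> {"name": "move_arm", "arguments": {
  "targets": [
    [[0, 0, 1], [0, 0, 0], 1],
    [[0, 0, 1], [0, 0, 0], 0.2],
    [[0, 0, 1], [0, 0, 0], 0],
    [[0, 0, 1], [0, 0, 0], -0.15],
    [[0, 0, 1], [0, 0, 0], -0.15]
  ]
}}

```text
clock: 8.93
tcp_pos: [0.5471, 0.0354, 0.0243]
orientation: [0.0, 0.004, 1.0, -0.0]
wrist_force: [0.6, -0.7, -0.4]
finger_gap: 0.0489
grip_force: 0.0
```

>>> {"name": "move_arm", "arguments": {
  "targets": [
    [[0, 0, -10], [0, 0, 0], -0.15],
    [[0, 0, -40], [0, 0, 0], -0.15],
    [[0, 0, -90], [0, 0, 0], -0.15],
    [[0, 0, -145], [0, 0, 0], -0.15],
    [[-5, -60, -145], [0, 0, 0], -0.2]
  ]
}}

```text
clock: 9.55
tcp_pos: [0.555, -0.0227, 0.1755]
orientation: [0.005, 0.001, 1.0, -0.001]
wrist_force: [1.5, -0.7, -0.5]
finger_gap: 0.0513
grip_force: 0.0
```

>>> {"name": "move_arm", "arguments": {
  "targets": [
    [[-5, -62, 0], [0, 0, 0], -0.2],
    [[-10, -124, 0], [0, 0, 0], -0.2],
    [[-15, -186, 0], [0, 0, 0], -0.2],
    [[-20, -248, 0], [0, 0, 0], -0.2],
    [[-20, -292, 0], [0, 0, 0], -0.2]
  ]
}}

```text
clock: 10.18
tcp_pos: [0.5691, -0.3197, 0.1699]
orientation: [0.0, 0.005, 1.0, -0.0]
wrist_force: [1.0, 0.4, -0.4]
finger_gap: 0.0511
grip_force: 0.0
```

>>> {"name": "move_arm", "arguments": {
  "targets": [
    [[0, 0, 0], [0, 0, 0], -0.2],
    [[0, 0, 20], [0, 0, 0], -0.2],
    [[0, 0, 50], [0, 0, 0], -0.2],
    [[0, 0, 50], [0, 0, 0], -0.2],
    [[0, 0, 50], [0, 0, 0], -0.2]
  ]
}}

```text
clock: 10.8
tcp_pos: [0.5696, -0.3162, 0.1206]
orientation: [0.0, 0.004, 1.0, -0.0]
wrist_force: [0.3, -0.0, 0.2]
finger_gap: 0.0516
grip_force: 0.0
```

```bash
python3 -c "
from h import *
C={c:env.read_camera(c) for c in('top','scene')}; save(C['scene'],'s1')
go((.572,-.3175,.015))
print(locate('amber_mid',(.548,.036),.012,C))
print(locate('shuttle_mid',(.572,-.3175),0,C))"
```

```text
t 10.9 tcp [ 0.5701 -0.3169  0.1211] gap 0.0514 grip 0.0 F [-0.2 -0.6  1. ]
turn [-0.01  0.01  0.01]
(0.572, -0.3175, 0.015) [ -1.7  -0.5 106.1]
{'top': (array([0.5492, 0.0365]), 106, 125), 'scene': (array([0.5445, 0.0349]), 171, 165)}
{'top': (array([ 0.5668, -0.3129]), 91, 190), 'scene': (array([ 0.5705, -0.318 ]), 183, 197)}
```

View pics/s1.png

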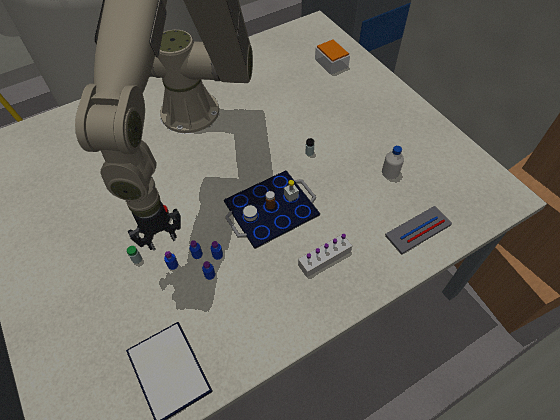

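Amber stands upright on the centre ring at (270,200), and the gripper is above the rightmost shuttle at (171,260). Descending.

>>> {"name": "move_arm", "arguments": {
  "targets": [
    [[-2, -1, 30], [0, 0, 0], -0.2],
    [[-2, -1, 65], [0, 0, 0], -0.2],
    [[-2, -1, 95], [0, 0, 0], -0.2],
    [[-2, -1, 111], [0, 0, 0], -0.2],
    [[-2, -1, 111], [0, 0, 0], -0.2]
  ]
}}

```text
clock: 11.72
tcp_pos: [0.5705, -0.3174, 0.0074]
orientation: [-0.001, 0.004, 1.0, 0.001]
wrist_force: [-0.8, -0.0, 0.8]
finger_gap: 0.0511
grip_force: 0.0
```

>>> {"name": "move_arm", "arguments": {
  "targets": [
    [[0, 0, 0], [0, 0, 0], 0.1],
    [[0, 0, 0], [0, 0, 0], 1],
    [[0, 0, 0], [0, 0, 0], 1],
    [[0, 0, 0], [0, 0, 0], 1],
    [[0, 0, 0], [0, 0, 0], 1]
  ]
}}

```text
clock: 12.35
tcp_pos: [0.5723, -0.3186, 0.01]
orientation: [0.001, 0.004, 1.0, -0.001]
wrist_force: [0.5, -0.3, 6.1]
finger_gap: 0.0316
grip_force: 25.2
```

>>> {"name": "move_arm", "arguments": {
  "targets": [
    [[0, 0, -5], [0, 0, 0], 1],
    [[0, 0, -25], [0, 0, 0], 1],
    [[0, 0, -65], [0, 0, 0], 1],
    [[0, 0, -110], [0, 0, 0], 1],
    [[0, 0, -130], [0, 0, 0], 1]
  ]
}}

```text
clock: 12.98
tcp_pos: [0.572, -0.3184, 0.1414]
orientation: [0.001, 0.004, 1.0, -0.001]
wrist_force: [0.1, 0.2, -0.9]
finger_gap: 0.0318
grip_force: 24.9
```

```bash
python3 -c "
from h import *
go((.548,-.0392,.11))"
```

```text
t 12.97 tcp [ 0.572  -0.3184  0.1414] gap 0.0318 grip 24.9 F [ 0.1  0.2 -0.9]
turn [-0.01  0.02  0.  ]
(0.548, -0.0392, 0.11) [ 26.4 279.   30.7]
```

>>> {"name": "move_arm", "arguments": {
  "targets": [
    [[5, 50, 0], [0, 0, 0], 1],
    [[11, 110, 0], [0, 0, 0], 1],
    [[17, 170, 0], [0, 0, 0], 1],
    [[22, 225, 0], [0, 0, 0], 1],
    [[26, 260, 0], [0, 0, 0], 1]
  ]
}}

```text
clock: 13.6
tcp_pos: [0.5462, -0.0549, 0.1383]
orientation: [-0.0, 0.003, 1.0, 0.0]
wrist_force: [0.8, 0.2, -1.1]
finger_gap: 0.0313
grip_force: 25.1
```

>>> {"name": "move_arm", "arguments": {
  "targets": [
    [[0, 19, 0], [0, 0, 0], 1],
    [[0, 19, 20], [0, 0, 0], 1],
    [[0, 19, 50], [0, 0, 0], 1],
    [[0, 19, 70], [0, 0, 0], 1],
    [[0, 19, 70], [0, 0, 0], 1]
  ]
}}

```text
clock: 14.22
tcp_pos: [0.5462, -0.0389, 0.0666]
orientation: [-0.002, 0.005, 1.0, 0.0]
wrist_force: [-0.6, -0.2, -1.1]
finger_gap: 0.0312
grip_force: 25.1
```

```bash
python3 -c "
from h import *
C={c:env.read_camera(c) for c in('top','scene')}
z=env.get_state()['tcp_pos'][2]-.010
print(locate('shuttle_mid',(.548,-.0392),z,C))
p=C['scene'];cv2.imwrite('pics/s2.png',cv2.cvtColor(cv2.resize(p['pixels'][140:270,190:350],None,fx=4,fy=4),4))
go((.548,-.0392,.054))"
```

```text
{'top': None, 'scene': (array([ 0.5494, -0.0386]), 148, 190)}
t 14.43 tcp [ 0.5485 -0.0391  0.0694] gap 0.0312 grip 25.1 F [-0.1 -0.2 -0.2]
turn [-0.    0.01  0.  ]
(0.548, -0.0392, 0.054) [ 0.5 -0.1 15.4]
```

View pics/s2.png

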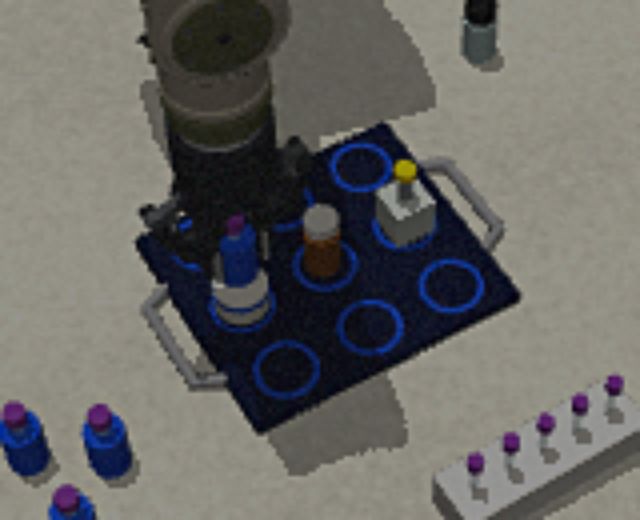

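The shuttle is upright above the post at crop (240,255), and amber is well placed at (322,245). Lowering.

>>> {"name": "move_arm", "arguments": {
  "targets": [
    [[0, 0, 8], [0, 0, 0], 1],
    [[0, 0, 12], [0, 0, 0], 1],
    [[0, 0, 14], [0, 0, 0], 1],
    [[0, 0, 15], [0, 0, 0], 1],
    [[0, 0, 15], [0, 0, 0], 1]
  ]
}}

```text
clock: 15.05
tcp_pos: [0.5475, -0.0385, 0.0533]
orientation: [-0.0, 0.004, 1.0, -0.0]
wrist_force: [-0.1, -0.1, -0.5]
finger_gap: 0.0315
grip_force: 25.1
```

```bash
python3 -c "
from h import *
env.read_camera('top'); go((.548,-.0392,.052)); env.read_camera('top'); go()"
```

```text
t 15.1 tcp [ 0.5476 -0.0386  0.0533] gap 0.0315 grip 25.1 F [-0.9 -0.1 -1. ]
turn [-0.  0.  0.]
(0.548, -0.0392, 0.052) [-0.5 -0.6  1.3]
t 15.15 tcp [ 0.5476 -0.0386  0.0534] gap 0.0314 grip 25.1 F [ 0.6  0.9 -1.5]
turn [-0.  0.  0.]
```

>>> {"name": "move_arm", "arguments": {
  "targets": [
    [[0, 0, 0.5], [0, 0, 0], 1],
    [[0, 0, 1], [0, 0, 0], 1],
    [[0, 0, 1.5], [0, 0, 0], 1],
    [[0, 0, 1.5], [0, 0, 0], 1]
  ]
}}

```text
clock: 15.65
tcp_pos: [0.5476, -0.0386, 0.0521]
orientation: [0.0, 0.004, 1.0, -0.0]
wrist_force: [-0.7, 1.0, 1.3]
finger_gap: 0.0312
grip_force: 25.4
```

>>> {"name": "move_arm", "arguments": {
  "targets": [
    [[0, 0, 0.5], [0, 0, 0], 1],
    [[0, 0, 0.5], [0, 0, 0], 1]
  ]
}}

```text
clock: 15.9
tcp_pos: [0.5476, -0.0386, 0.052]
orientation: [0.0, 0.004, 1.0, -0.0]
wrist_force: [-1.9, 0.0, 6.4]
finger_gap: 0.0315
grip_force: 25.7
```

>>> {"name": "move_arm", "arguments": {
  "targets": [
    [[0, 0, -0.5], [0, 0, 0], 1],
    [[0, 0, -0.5], [0, 0, 0], 0.2],
    [[0, 0, -0.5], [0, 0, 0], 0],
    [[0, 0, -0.5], [0, 0, 0], -0.2],
    [[0, 0, -0.5], [0, 0, 0], -0.2]
  ]
}}

```text
clock: 16.52
tcp_pos: [0.5475, -0.0386, 0.0517]
orientation: [-0.0, 0.004, 1.0, -0.0]
wrist_force: [-1.0, 0.1, -1.1]
finger_gap: 0.0513
grip_force: 0.0
```

>>> {"name": "move_arm", "arguments": {
  "targets": [
    [[0, 0, -10], [0, 0, 0], -0.2],
    [[0, 0, -40], [0, 0, 0], -0.2],
    [[0, 0, -85], [0, 0, 0], -0.2],
    [[0, 0, -130], [0, 0, 0], -0.2],
    [[0, -40, -130], [0, 0, 0], -0.4]
  ]
}}

```text
clock: 17.15
tcp_pos: [0.5499, -0.0779, 0.1871]
orientation: [0.004, 0.002, 1.0, -0.001]
wrist_force: [0.1, -0.6, -1.7]
finger_gap: 0.0598
grip_force: 0.0
```

>>> {"name": "move_arm", "arguments": {
  "targets": [
    [[10, -60, 0], [0, 0, 0], -0.4],
    [[20, -120, 0], [0, 0, 0], -0.4],
    [[30, -180, 0], [0, 0, 0], -0.4],
    [[40, -240, 0], [0, 0, 0], -0.4],
    [[47, -300, 0], [0, 0, 0], -0.4]
  ]
}}

```text
clock: 17.77
tcp_pos: [0.4971, -0.3802, 0.1829]
orientation: [0.0, 0.004, 1.0, -0.0]
wrist_force: [1.0, -0.1, 0.8]
finger_gap: 0.0598
grip_force: 0.0
```

>>> {"name": "move_arm", "arguments": {
  "targets": [
    [[0, -22, 20], [0, 0, 0], -0.4],
    [[0, -22, 40], [0, 0, 0], -0.4],
    [[0, -22, 60], [0, 0, 0], -0.4],
    [[0, -22, 60], [0, 0, 0], -0.4]
  ]
}}

```text
clock: 18.27
tcp_pos: [0.4964, -0.3983, 0.1197]
orientation: [-0.002, 0.004, 1.0, 0.002]
wrist_force: [0.1, -0.4, 0.2]
finger_gap: 0.0598
grip_force: 0.0
```

```bash
python3 -c "
from h import *
C={c:env.read_camera(c) for c in('top','scene')}
print(locate('shuttle_mid',(.548,-.0392),.042,C))
print(locate('green_mid',(.4975,-.402),0,C))
p=C['scene'];cv2.imwrite('pics/s3.png',cv2.cvtColor(cv2.resize(p['pixels'][130:290,90:310],None,fx=3.6,fy=3.6),4))
go((.4975,-.402,.01))"
```

```text
{'top': (array([ 0.5505, -0.0391]), 139, 152), 'scene': (array([ 0.5473, -0.0396]), 167, 184)}
{'top': (array([ 0.4992, -0.3845]), 33, 208), 'scene': (array([ 0.4983, -0.4031]), 199, 195)}
t 18.57 tcp [ 0.4981 -0.4003  0.123 ] gap 0.0598 grip 0.0 F [-0.  -0.7 -1.2]
turn [-0.01  0.01  0.01]
(0.4975, -0.402, 0.01) [  0.7  -1.5 113. ]
```

View pics/s3.png

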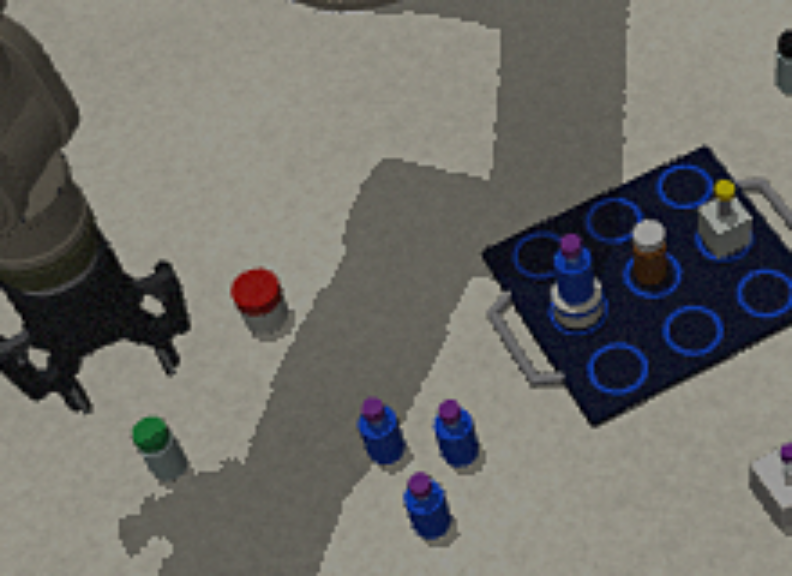

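The shuttle stands centrally on the post at crop (572,275). The gripper is above the green vial at (160,450). Grasping it.

>>> {"name": "move_arm", "arguments": {
  "targets": [
    [[0, -2, 30], [0, 0, 0], -0.4],
    [[0, -2, 65], [0, 0, 0], -0.4],
    [[0, -2, 95], [0, 0, 0], -0.4],
    [[0, -2, 113], [0, 0, 0], -0.4],
    [[0, -2, 113], [0, 0, 0], -0.4]
  ]
}}

```text
clock: 19.2
tcp_pos: [0.4968, -0.4015, 0.0079]
orientation: [-0.001, 0.004, 1.0, 0.001]
wrist_force: [-0.6, -0.0, -0.1]
finger_gap: 0.0598
grip_force: 0.0
```

>>> {"name": "move_arm", "arguments": {
  "targets": [
    [[0, 0, 0], [0, 0, 0], 0.1],
    [[0, 0, 0], [0, 0, 0], 1],
    [[0, 0, 0], [0, 0, 0], 1],
    [[0, 0, 0], [0, 0, 0], 1],
    [[0, 0, 0], [0, 0, 0], 1]
  ]
}}

```text
clock: 19.82
tcp_pos: [0.4984, -0.4032, 0.0105]
orientation: [0.001, 0.004, 1.0, -0.001]
wrist_force: [-1.1, 0.2, 6.1]
finger_gap: 0.0296
grip_force: 25.0
```

>>> {"name": "move_arm", "arguments": {
  "targets": [
    [[0, 0, -5], [0, 0, 0], 1],
    [[0, 0, -25], [0, 0, 0], 1],
    [[0, 0, -70], [0, 0, 0], 1],
    [[0, 0, -120], [0, 0, 0], 1],
    [[0, 0, -165], [0, 0, 0], 1]
  ]
}}

```text
clock: 20.45
tcp_pos: [0.4972, -0.4019, 0.1755]
orientation: [-0.0, 0.004, 1.0, -0.0]
wrist_force: [0.6, -1.4, -1.1]
finger_gap: 0.0292
grip_force: 24.8
```

```bash
python3 -c "
from h import *
go((.6173,-.0398,.17))"
```

```text
t 20.45 tcp [ 0.4972 -0.4019  0.1755] gap 0.0292 grip 24.8 F [ 0.6 -1.4 -1.1]
turn [-0. -0.  0.]
(0.6173, -0.0398, 0.17) [-117.   363.2    5.5]
```

>>> {"name": "move_arm", "arguments": {
  "targets": [
    [[-17, 50, 0], [0, 0, 0], 1],
    [[-36, 105, 0], [0, 0, 0], 1],
    [[-55, 160, 0], [0, 0, 0], 1],
    [[-75, 215, 0], [0, 0, 0], 1],
    [[-95, 265, 0], [0, 0, 0], 1]
  ]
}}

```text
clock: 21.08
tcp_pos: [0.5947, -0.1359, 0.1739]
orientation: [-0.0, 0.004, 1.0, 0.0]
wrist_force: [1.1, -0.8, -0.6]
finger_gap: 0.0295
grip_force: 24.9
```

>>> {"name": "move_arm", "arguments": {
  "targets": [
    [[-15, 50, 0], [0, 0, 0], 1],
    [[-22, 85, 0], [0, 0, 0], 1],
    [[-22, 98, 0], [0, 0, 0], 1],
    [[-22, 98, 20], [0, 0, 0], 1],
    [[-22, 98, 60], [0, 0, 0], 1]
  ]
}}

```text
clock: 21.7
tcp_pos: [0.6189, -0.0409, 0.1151]
orientation: [0.002, 0.004, 1.0, -0.001]
wrist_force: [0.3, 0.7, -1.0]
finger_gap: 0.0295
grip_force: 25.0
```

>>> {"name": "move_arm", "arguments": {
  "targets": [
    [[0, 0, 30], [0, 0, 0], 1],
    [[0, 0, 50], [0, 0, 0], 1],
    [[0, 0, 60], [0, 0, 0], 1],
    [[0, 0, 60], [0, 0, 0], 1],
    [[0, 0, 60], [0, 0, 0], 1]
  ]
}}

```text
clock: 22.32
tcp_pos: [0.6182, -0.0406, 0.0548]
orientation: [0.001, 0.004, 1.0, -0.0]
wrist_force: [0.4, -0.6, -0.7]
finger_gap: 0.0295
grip_force: 25.0
```

```bash
python3 -c "
from h import *
C={c:env.read_camera(c) for c in('top','scene')}
print(locate('green_mid',(.617,-.0398),env.get_state()['tcp_pos'][2]-.0105,C))
go((.6173,-.0398,.0225))"
```

```text
{'top': None, 'scene': (array([ 0.6209, -0.0389]), 105, 182)}
t 22.52 tcp [ 0.6181 -0.0403  0.0547] gap 0.0294 grip 25.0 F [-0.1  0.3 -0.7]
turn [-0.    0.01  0.  ]
(0.6173, -0.0398, 0.0225) [ 0.8  0.5 32.2]
```

>>> {"name": "move_arm", "arguments": {
  "targets": [
    [[1, 0, 12], [0, 0, 0], 1],
    [[1, 0, 22], [0, 0, 0], 1],
    [[1, 0, 29], [0, 0, 0], 1],
    [[1, 0, 31], [0, 0, 0], 1],
    [[1, 0, 31], [0, 0, 0], 1]
  ]
}}

```text
clock: 23.15
tcp_pos: [0.6164, -0.0401, 0.0226]
orientation: [-0.0, 0.004, 1.0, -0.0]
wrist_force: [0.2, -1.2, -0.4]
finger_gap: 0.0293
grip_force: 25.0
```

>>> {"name": "move_arm", "arguments": {
  "targets": [
    [[0, 0, 0.5], [0, 0, 0], 1],
    [[0, 0, 1], [0, 0, 0], 1],
    [[0, 0, 1], [0, 0, 0], 1]
  ]
}}

```text
clock: 23.52
tcp_pos: [0.6165, -0.0401, 0.0225]
orientation: [0.0, 0.004, 1.0, -0.0]
wrist_force: [-3.4, -0.4, 6.4]
finger_gap: 0.0295
grip_force: 25.5
```

>>> {"name": "move_arm", "arguments": {
  "targets": [
    [[0, 0, -0.5], [0, 0, 0], 1],
    [[0, 0, -0.5], [0, 0, 0], 0.2],
    [[0, 0, -0.5], [0, 0, 0], 0],
    [[0, 0, -0.5], [0, 0, 0], -0.15],
    [[0, 0, -0.5], [0, 0, 0], -0.15]
  ]
}}

```text
clock: 24.15
tcp_pos: [0.6165, -0.0402, 0.0221]
orientation: [-0.0, 0.004, 1.0, -0.0]
wrist_force: [-0.2, -0.2, -0.0]
finger_gap: 0.0492
grip_force: 0.0
```

>>> {"name": "move_arm", "arguments": {
  "targets": [
    [[0, 0, -10], [0, 0, 0], -0.15],
    [[0, 0, -40], [0, 0, 0], -0.15],
    [[0, 0, -90], [0, 0, 0], -0.15],
    [[0, 0, -140], [0, 0, 0], -0.15],
    [[0, 0, -160], [0, 0, 0], -0.2]
  ]
}}

```text
clock: 24.78
tcp_pos: [0.6182, -0.0404, 0.1871]
orientation: [0.003, 0.004, 1.0, -0.001]
wrist_force: [-0.0, -0.8, -0.6]
finger_gap: 0.0509
grip_force: 0.0
```

>>> {"name": "move_arm", "arguments": {
  "targets": [
    [[40, -44, 0], [0, 0, 0], -0.2],
    [[80, -88, 0], [0, 0, 0], -0.4],
    [[120, -132, 0], [0, 0, 0], -0.6],
    [[160, -176, 0], [0, 0, 0], -0.8],
    [[195, -214, 0], [0, 0, 0], -0.8]
  ]
}}

```text
clock: 25.4
tcp_pos: [0.4183, -0.2539, 0.1833]
orientation: [0.001, 0.004, 1.0, -0.001]
wrist_force: [0.7, -0.5, -0.4]
finger_gap: 0.0768
grip_force: 0.0
```

>>> {"name": "move_arm", "arguments": {
  "targets": [
    [[20, -22, 0], [0, 0, 0], -0.8],
    [[20, -22, 40], [0, 0, 0], -0.8],
    [[20, -22, 80], [0, 0, 0], -0.8],
    [[20, -22, 80], [0, 0, 0], -0.8],
    [[20, -22, 80], [0, 0, 0], -0.8]
  ]
}}

```text
clock: 26.02
tcp_pos: [0.4002, -0.2748, 0.1038]
orientation: [0.001, 0.004, 1.0, -0.001]
wrist_force: [0.9, -0.1, -0.5]
finger_gap: 0.0772
grip_force: 0.0
```

```bash
python3 -c "
from h import *
C={c:env.read_camera(c) for c in('top','scene')}
print(locate('green_mid',(.6173,-.0398),.012,C))
print(locate('jar_mid',(.3997,-.2743),0,C))
go((.3997,-.2743,.006))"
```

```text
{'top': None, 'scene': (array([ 0.6147, -0.0407]), 148, 172)}
{'top': None, 'scene': (array([ 0.3965, -0.2735]), 237, 229)}
t 26.32 tcp [ 0.4001 -0.2748  0.1033] gap 0.0767 grip 0.0 F [-1.   0.4  0.5]
turn [-0.01  0.01  0.  ]
(0.3997, -0.2743, 0.006) [ 0.6  0.6 97.3]
```

>>> {"name": "move_arm", "arguments": {
  "targets": [
    [[1, 0, 30], [0, 0, 0], -0.8],
    [[1, 0, 60], [0, 0, 0], -0.8],
    [[1, 0, 85], [0, 0, 0], -0.8],
    [[1, 0, 97], [0, 0, 0], -0.8],
    [[1, 0, 97], [0, 0, 0], -0.8]
  ]
}}

```text
clock: 26.95
tcp_pos: [0.3982, -0.274, 0.005]
orientation: [-0.0, 0.004, 1.0, 0.0]
wrist_force: [0.1, -0.5, -0.2]
finger_gap: 0.077
grip_force: 0.0
```

>>> {"name": "move_arm", "arguments": {
  "targets": [
    [[0, 0, 0], [0, 0, 0], -0.2],
    [[0, 0, 0], [0, 0, 0], 0.2],
    [[0, 0, 0], [0, 0, 0], 1],
    [[0, 0, 0], [0, 0, 0], 1],
    [[0, 0, 0], [0, 0, 0], 1]
  ]
}}

```text
clock: 27.58
tcp_pos: [0.3992, -0.275, 0.0064]
orientation: [0.001, 0.004, 1.0, -0.001]
wrist_force: [-0.5, 0.8, 6.7]
finger_gap: 0.0412
grip_force: 24.9
```

>>> {"name": "move_arm", "arguments": {
  "targets": [
    [[0, 0, -5], [0, 0, 0], 1],
    [[0, 0, -25], [0, 0, 0], 1],
    [[0, 0, -70], [0, 0, 0], 1],
    [[0, 0, -120], [0, 0, 0], 1],
    [[0, 0, -160], [0, 0, 0], 1]
  ]
}}

```text
clock: 28.2
tcp_pos: [0.3985, -0.2743, 0.1674]
orientation: [0.0, 0.004, 1.0, -0.0]
wrist_force: [-0.3, 0.5, -1.7]
finger_gap: 0.0411
grip_force: 25.6
```

```bash
python3 -c "
from h import *
C={c:env.read_camera(c) for c in('top','scene')}
p=C['scene'];cv2.imwrite('pics/s4.png',cv2.cvtColor(cv2.resize(p['pixels'][110:270,90:310],None,fx=3.6,fy=3.6),4))
print(locate('jar_mid',(.3997,-.2743),env.get_state()['tcp_pos'][2]-.006,C))
go((.4787,.1114,.17))"
```

```text
{'top': None, 'scene': (array([ 0.3982, -0.2765]), 279, 290)}
t 28.4 tcp [ 0.3987 -0.2746  0.1659] gap 0.0411 grip 25.6 F [ 0.7  0.5 -0.5]
turn [-0.01  0.01  0.  ]
(0.4787, 0.1114, 0.17) [-76.7 386.6  -4.5]
```

View pics/s4.png

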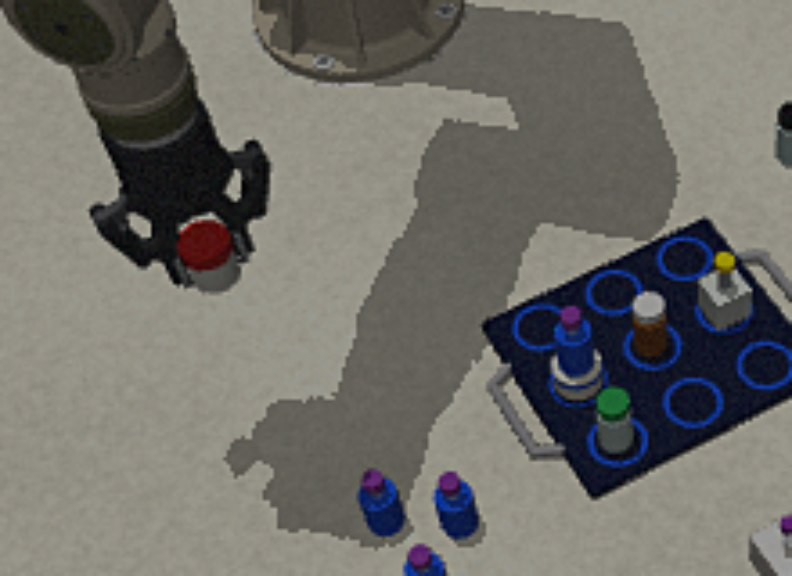

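The jar is held upright at crop (208,255), and green, shuttle and amber all stand. Carrying the jar over.

>>> {"name": "move_arm", "arguments": {
  "targets": [
    [[-10, 50, 0], [0, 0, 0], 1],
    [[-21, 107, 0], [0, 0, 0], 1],
    [[-33, 165, 0], [0, 0, 0], 1],
    [[-45, 225, 0], [0, 0, 0], 1],
    [[-55, 280, 0], [0, 0, 0], 1]
  ]
}}

```text
clock: 29.02
tcp_pos: [0.4547, 0.0074, 0.1635]
orientation: [-0.002, 0.004, 1.0, 0.0]
wrist_force: [-0.0, 0.2, -1.3]
finger_gap: 0.0417
grip_force: 25.8
```

>>> {"name": "move_arm", "arguments": {
  "targets": [
    [[-12, 55, 0], [0, 0, 0], 1],
    [[-21, 95, 0], [0, 0, 0], 1],
    [[-21, 106, 0], [0, 0, 0], 1],
    [[-21, 106, 20], [0, 0, 0], 1],
    [[-21, 106, 60], [0, 0, 0], 1]
  ]
}}

```text
clock: 29.65
tcp_pos: [0.4782, 0.1106, 0.1048]
orientation: [0.001, 0.004, 1.0, -0.0]
wrist_force: [1.1, -0.8, -1.5]
finger_gap: 0.0416
grip_force: 25.8
```

>>> {"name": "move_arm", "arguments": {
  "targets": [
    [[0, 0, 30], [0, 0, 0], 1],
    [[0, 0, 55], [0, 0, 0], 1],
    [[0, 0, 60], [0, 0, 0], 1],
    [[0, 0, 60], [0, 0, 0], 1]
  ]
}}

```text
clock: 30.15
tcp_pos: [0.4772, 0.1105, 0.045]
orientation: [-0.001, 0.005, 1.0, -0.0]
wrist_force: [-0.5, 0.7, -1.4]
finger_gap: 0.041
grip_force: 25.9
```

```bash
python3 -c "
from h import *
C={c:env.read_camera(c) for c in('top','scene')}
print(locate('jar_mid',(.4787,.1114),env.get_state()['tcp_pos'][2]-.006,C))
go((.4787,.1114,.0185))"
```

```text
{'top': None, 'scene': (array([0.4798, 0.1129]), 144, 214)}
t 30.35 tcp [0.4787 0.111  0.0463] gap 0.041 grip 25.9 F [-0.5 -0.1  0.6]
turn [0.   0.01 0.  ]
(0.4787, 0.1114, 0.0185) [ 0.   0.4 27.8]
```

>>> {"name": "move_arm", "arguments": {
  "targets": [
    [[0, 0, 12], [0, 0, 0], 1],
    [[0, 0, 20], [0, 0, 0], 1],
    [[0, 0, 25], [0, 0, 0], 1],
    [[0, 0, 27], [0, 0, 0], 1],
    [[0, 0, 27], [0, 0, 0], 1]
  ]
}}

```text
clock: 30.98
tcp_pos: [0.4773, 0.111, 0.0185]
orientation: [-0.0, 0.004, 1.0, -0.0]
wrist_force: [-2.4, 0.4, 3.7]
finger_gap: 0.0413
grip_force: 26.1
```

>>> {"name": "move_arm", "arguments": {
  "targets": [
    [[0, 0, 0.5], [0, 0, 0], 1],
    [[0, 0, 1], [0, 0, 0], 1],
    [[0, 0, 1], [0, 0, 0], 1]
  ]
}}

```text
clock: 31.35
tcp_pos: [0.4772, 0.111, 0.0184]
orientation: [-0.0, 0.004, 1.0, -0.0]
wrist_force: [-5.6, -0.1, 13.9]
finger_gap: 0.0411
grip_force: 26.6
```

Contact. Back off slightly, release, rise and move clear to check.

>>> {"name": "move_arm", "arguments": {
  "targets": [
    [[0, 0, -1], [0, 0, 0], 1],
    [[0, 0, -1], [0, 0, 0], 0],
    [[0, 0, -1], [0, 0, 0], -0.2],
    [[0, 0, -1], [0, 0, 0], -0.35],
    [[0, 0, -1], [0, 0, 0], -0.35]
  ]
}}

```text
clock: 31.98
tcp_pos: [0.4778, 0.111, 0.0182]
orientation: [-0.0, 0.004, 1.0, -0.0]
wrist_force: [-0.6, -0.2, 0.3]
finger_gap: 0.0577
grip_force: 0.0
```

>>> {"name": "move_arm", "arguments": {
  "targets": [
    [[0, 0, -10], [0, 0, 0], -0.35],
    [[0, 0, -40], [0, 0, 0], -0.35],
    [[0, 0, -90], [0, 0, 0], -0.35],
    [[0, 0, -150], [0, 0, 0], -0.35],
    [[0, 0, -190], [0, 0, 0], -0.35]
  ]
}}

```text
clock: 32.6
tcp_pos: [0.4785, 0.1111, 0.212]
orientation: [0.002, 0.004, 1.0, 0.0]
wrist_force: [0.7, 0.1, 0.3]
finger_gap: 0.0576
grip_force: 0.0
```

>>> {"name": "move_arm", "arguments": {
  "targets": [
    [[10, -60, 0], [0, 0, 0], -0.35],
    [[20, -120, 0], [0, 0, 0], -0.35],
    [[30, -180, 0], [0, 0, 0], -0.35],
    [[40, -240, 0], [0, 0, 0], -0.35],
    [[50, -290, 0], [0, 0, 0], -0.35]
  ]
}}

```text
clock: 33.22
tcp_pos: [0.4248, -0.1807, 0.2092]
orientation: [0.001, 0.005, 1.0, -0.0]
wrist_force: [-0.1, -0.5, -0.1]
finger_gap: 0.0577
grip_force: 0.0
```

>>> {"name": "move_arm", "arguments": {
  "targets": [
    [[20, -50, 0], [0, 0, 0], -0.35],
    [[40, -100, 0], [0, 0, 0], -0.35],
    [[40, -100, 0], [0, 0, 0], -0.35],
    [[40, -100, 0], [0, 0, 0], -0.35],
    [[40, -100, 0], [0, 0, 0], -0.35]
  ]
}}

```text
clock: 33.85
tcp_pos: [0.3848, -0.2771, 0.2085]
orientation: [0.0, 0.003, 1.0, 0.0]
wrist_force: [0.2, -0.0, -0.0]
finger_gap: 0.058
grip_force: 0.0
```

```bash
python3 -c "
from h import *
C={c:env.read_camera(c) for c in('top','scene')}
for n,xy,z in [('amber_mid',(.548,.036),.012),('shuttle_mid',(.548,-.039),.042),('green_mid',(.6173,-.0398),.012),('jar_mid',(.4787,.1114),.012),('spare_mid',(.4165,.27),0)]: print(n,xy,locate(n,xy,z,C))
p=C['top'];a=p['pixels'][180:300,200:340]; b=C['scene']['pixels'][140:260,205:345]
cv2.imwrite('pics/f.png',cv2.cvtColor(cv2.resize(np.hstack([a,b]),None,fx=2.8,fy=2.8),4))"
```

```text
amber_mid (0.548, 0.036) {'top': (array([0.547 , 0.0363]), 109, 125), 'scene': (array([0.5426, 0.0356]), 139, 165)}
shuttle_mid (0.548, -0.039) {'top': (array([ 0.55  , -0.0382]), 127, 151), 'scene': (array([ 0.5486, -0.0394]), 174, 185)}
green_mid (0.6173, -0.0398) {'top': (array([ 0.6182, -0.0392]), 119, 140), 'scene': (array([ 0.614 , -0.0407]), 152, 172)}
jar_mid (0.4787, 0.1114) {'top': (array([0.4807, 0.1115]), 208, 230), 'scene': (array([0.4778, 0.1095]), 168, 207)}
spare_mid (0.4165, 0.27) {'top': (array([0.4174, 0.2731]), 162, 167), 'scene': (array([0.4134, 0.2716]), 143, 149)}
```

View pics/f.png

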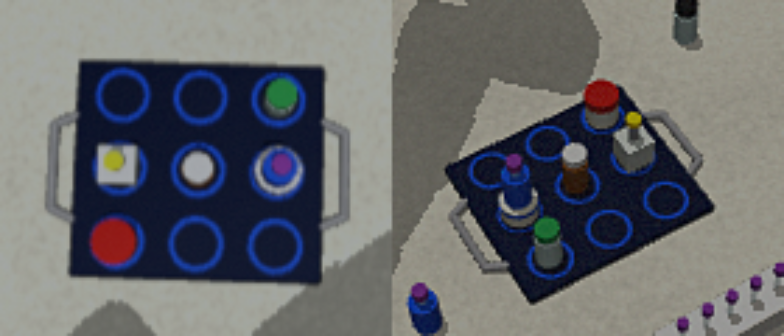

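All four stand upright and inside their places: green at (280,95), amber at (198,170), the shuttle on the post at (280,165) and the jar at (113,242). I'm handing in.

```bash
python3 -c "
from h import *
print(env.hand_in())"
```

```text
the job is handed in; nothing more can be done
None
```

The amber vial, shuttle, green-capped vial and jar were set upright in their places, in the order asked, with the arm clear, and the job is handed in; the hand-in call gave no verdict.

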